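# Set the load selector to its third step

### The arm

A 6-joint arm with a two-finger parallel gripper is mounted at the origin on the work surface. World frame = base frame: x ahead of the robot, y to its left, z up, the work surface at z = 0. Lengths are in m, angles in degrees, forces in N, time in s.
With the tool pointing down it reaches from about 0.25 to 0.725 m from the base axis. Payload 9.7 kg.
Tool frame: the origin (TCP) lies at the very end of the fingers, on their centre line; the grasp point (between the pads) lies 19 mm behind it; y points along the fingers, x is the direction in which the jaws open and shut, and the axes are right-handed (so a half turn about y gives the same grasp; the last joint's range is limited). The gripper opens to 85 mm and grips with 20 to 120 N. Pads are 22 mm wide; open, the fingers measure 114 mm over their backs; the gripper's body (76 mm by 85 mm) begins 54 mm behind the grasp point. The pads swing forward as they close: fully open they stand 13 mm farther back than shut.
Start: joints at [76.089, 4.979, 10.078, 95.1, 0, 90], TCP at [0.132, 0.534, 0.231] pointing down, gripper open.
Joint ranges: [-179.16, 179.16], [-48.56, 103.87], [-65.8, 70.77], [-126.05, 130.52], [-82.76, 87.17], [-180, 180]. Speed limits (degrees/s): [127.2, 127.2, 147.25, 180, 180, 180].

### API

Orientations are given as [roll, pitch, yaw] about the fixed x, y, z axes, in that order (R = Rz(yaw) Ry(pitch) Rx(roll)).
In Python, from workcell import bot gives the robot as it stands.
- The arm moves only by the shell command python3 -m jog 'ROWS' [FORCE]. ROWS is JSON, a list of rows, each a list of 7 numbers: the closure, from 0 (fully open) to 1 (shut), then the shift along the world's x, y, z in units of 25 mm (1.0 is 25 mm), then the turn, a rotation vector about the world's x, y, z in units of 5 degrees (1.0 is 5 degrees). A call has 1 to 5 rows; each row is the pose to reach, as a shift and turn from the pose commanded when the call began; what a row does not reach only later rows make up. A row lasts 1/10 s, in which the tool goes at most 50 mm and 8.59 degrees, less where a joint would pass 70% of its speed; a pose out of reach is approached as far as the arm can. A call with a gripper value outside its range is refused whole. The fingers move at their own pace and stop on an object; FORCE is the grip in N (left out, the last holds). Time passes only in rows, so rows that repeat a pose let the fingers close. It gives the time, the measured TCP pose, the force and the opening at its end, in the units of the state.
- bot.get_obs(): the state, without advancing time (a new reading comes with each control period).
- bot.camera(name): name is "scene" or "top"; returns (picture, depth): 384x512x3 uint8, red, green, blue; 384x512 float32, m along the optical axis (not along the pixel's ray), 0 where there is no reading.
- bot.camera_model(name): a dict with "fx", "fy", "cx", "cy" (pixels), "k1" (the pictures are not rectified: a ray, as slopes to the right and down, at radius r is drawn at 1 + k1 r^2 times it, then the intrinsics apply), "rvec" (rotation vector, rad) and "tvec" (3), from world to camera coordinates, as OpenCV has them. Camera axes: x right, y down, z forward; pixel columns grow to the right and rows downward; lengths in m; the calibration is good to about 2 mm. A picture is of the moment at which its call begins. camera_model takes no time and is no camera call.
- bot.job_done(): hands the job in, once; it reports no verdict.
Trained networks look in the newest picture that a camera, given by its name, has taken for a name from the list of things; names that differ only in an ending like _2 or _b are one class to them, and where a whole thing is asked for, a point or a joint stands for the part that bears it (a point fixed in the world has none). Each returns a list of dicts, best first, with "conf" (0 to 1); they miss things now and then, are a little off and sometimes report something else, mostly with a low value. They report only what shows in the picture. A call takes as long as a camera call.
- bot.regions_of(camera, label): "pixels" (384x512 bool, what is visible of it) and "point" ([row, column] in pixels, amid what is visible of it).
The state is a dict: "time": time; "q": joint angles; "qd": joint speeds; "joint_efforts": joint torques, N m; "ee_pos": TCP position; "tcp_rot": TCP orientation; "wrist_force": force on the tool from outside, world axes, zero at the start; "torque": the same for the moment, N m; "opening": finger opening in m.
Only numpy, scipy, OpenCV 4.12 (cv2) and the standard library are available. Lean on these libraries where they do the work, as an engineer would, in place of code of your own. Each camera call takes 0.05 s, during which the arm holds its last target. There are 200 camera calls.

### The job

Set the bench load selector to its third step: with the fingertips, push the black lever through its H-shaped gate - into the middle channel, across to the right-hand lane, then forward (away from the robot) until it is fully home in the third slot, the one with the green patch and three dots. Only push the lever, never pinch it, and leave the tools and loose parts lying around and on the unit where they are. Leave the lever there and move the hand clear.

Things in the scene. Friction and masses are not known exactly. Their poses are not given: they have to be found in the camera images.
- unit: the load selector, a fixed blue box 220 (x) x 260 (y) mm, deck 94 mm above the bench; origin on the bench under its centre, x axis forward (away from the robot, though the unit may be turned by up to 0.3 rad), y left, z up. The middle of its deck carries an aluminium gate plate 110 x 140 mm, top at 100 mm
- gate (a point): centre of the gate plate's top. Opening: two lanes along x, 16 mm wide, 74 mm long, at y = +18 mm (left) and -18 mm (right), joined at x = 0 by a middle channel along y, 18 mm wide. The gate (corners rounded by 4 mm) stops the lever's rod, 10 mm thick. Slots: one far left (1 dot), two near left (2 dots), THREE FAR RIGHT (3 white dots on green), four near right (4 dots)
- pivot (a point): the point about which the lever tilts, on the unit's centre line 7 mm above the bench (hidden in the box); axes as the unit's
- grip_mid (a point): middle of the lever's grip, 141 mm from the pivot along the lever. The grip is black with a red top, square, 32 x 32 mm and 66 mm long, its underside about 115 mm and its top about 181 mm above the bench when upright; axes: x forward, y left when upright, z up along the lever
- across (a joint): sideways tilt of the lever in rad: -0.20 in the middle of the left lane, +0.20 in the middle of the right lane, 0 between (stops at -0.22 and +0.22); grip_mid moves about 28 mm to each side. It starts in the left lane
- forward (a joint): fore-and-aft tilt of the lever in rad: positive away from the robot, 0 in the middle channel (free to cross within +-0.045), stops at +0.33 (home in slot one or three) and -0.33 (two or four), about 46 mm at grip_mid. May start anywhere along the left lane. Both tilts have friction only (1 to 2 N at the grip), no spring: the lever stays where left
- grip_near: near (robot) side face of the lever's grip (26 x 64 mm, flat, parallel to the grip's axis); origin 3 mm inside the face, at its middle
- grip_far: far side face of the lever's grip (26 x 64 mm, flat, parallel to the grip's axis); origin 3 mm inside the face, at its middle
- grip_left: left side face of the lever's grip (26 x 64 mm, flat, parallel to the grip's axis); origin 3 mm inside the face, at its middle
- grip_right: right side face of the lever's grip (26 x 64 mm, flat, parallel to the grip's axis); origin 3 mm inside the face, at its middle
- meter: orange hand-held multimeter lying flat, 180 x 85 x 36 mm with a grey dial; origin under its centre. Bystander: leave alone
- pliers: combination pliers, red and yellow handles, lying flat, about 180 mm long, 68 mm wide, 16 mm high; origin on the bench near the joint of the jaws. Bystander: leave alone
- cutters: side cutters, red and yellow handles, lying flat, about 150 mm long, 68 mm wide, 16 mm high; origin on the bench near the joint of the jaws. Bystander: leave alone
- screwdriver: red-handled screwdriver lying flat on the bench beyond the unit, 195 mm long, 26 mm wide, 22 mm high; origin under the front end of its handle. Bystander: leave alone
- tape: roll of blue tape lying flat, 90 mm across, 19 mm high; origin under its centre. Bystander: leave alone
- fuse_cap: loose black and grey fuse cap, 34 mm across, 28 mm high, standing on the unit's deck in its far left corner; origin under its centre. Bystander: leave alone
- plug: loose yellow dummy plug, 28 mm square, 32 mm high, standing on the unit's deck in its near right corner; origin under its centre. Bystander: leave alone

How it is judged (in metres and radians):
On the way, in this order (a step that is already met when the one before it is completed fails the run):
1. the lever is in the right-hand lane, at the middle channel (value of joint across above 0.12 rad and value of joint forward between -0.15 and 0.15 rad).
2. the lever is fully home in the third slot (value of joint across above 0.12 rad and value of joint forward above 0.285 rad), for 0.2 s.
At the end, for the whole second after the job is handed in: the lever rests in the third slot (forward above 0.285 rad of 0.33, across above 0.12 rad), still; every loose thing within 25 mm of where it was (all of step 2 and velocity of joint forward between -0.05 and 0.05 rad/s and distance of each of meter, pliers, cutters, screwdriver, tape, fuse_cap, plug from where it was at the start of the episode below 0.025 m); the robot touches nothing.
It fails at once if the lever's grip is pinched (fingers press on two opposite faces at once, over 1.5 N each) ((contact force between the fingers and grip_near above 1.5 N and contact force between the fingers and grip_far above 1.5 N) or (contact force between the fingers and grip_left above 1.5 N and contact force between the fingers and grip_right above 1.5 N)).
It fails at once if a loose thing is moved or lifted by more than 25 mm (distance of any of meter, pliers, cutters, screwdriver, tape, fuse_cap, plug from where it was at the start of the episode above 0.025 m).
It also fails if it takes over 58 s, if anything falls off the work surface, if the arm or the gripper's body presses on something with over 40 N, if the wrist force passes 120 N, or if a joint passes its speed limit or range.

## Working session

There is one attempt and no reset: what is moved stays moved. The work goes in short steps, Python scripts to look and compute and a shell command to move; the robot and the scene stay as the last step left them, time stands still between calls to the robot, and variables do not carry over. Pictures are saved under pics/ and viewed, about 8 in all and at most 12, crops included, and the job is handed in when it is done.

```bash
mkdir -p pics; cat > h.py <<'E'
import numpy as np, cv2
from workcell import bot
def pts(cam,depth):
    m=bot.camera_model(cam);K=np.array([[m['fx'],0,m['cx']],[0,m['fy'],m['cy']],[0,0,1.]])
    v,u=np.mgrid[:384,:512]
    uv=np.stack([u,v],-1).reshape(-1,1,2).astype(float)
    s=cv2.undistortPoints(uv,K,np.array([m['k1'],0,0,0,0.])).reshape(384,512,2)
    P=np.concatenate([s,np.ones((384,512,1))],-1)*depth[...,None]
    R=cv2.Rodrigues(np.array(m['rvec'],float))[0]
    return (P-np.array(m['tvec']).reshape(3))@R
def proj(cam,X):
    m=bot.camera_model(cam);K=np.array([[m['fx'],0,m['cx']],[0,m['fy'],m['cy']],[0,0,1.]])
    return cv2.projectPoints(np.array(X,float).reshape(-1,1,3),np.array(m['rvec'],float),np.array(m['tvec'],float),K,np.array([m['k1'],0,0,0,0.]))[0].reshape(-1,2)
E
python3 - <<'E'
from h import *
ims=[]
for c in('scene','top'):
    p,d=bot.camera(c);ims.append(p);X=pts(c,d);np.save(c+'X.npy',X);np.save(c+'P.npy',p)
    for l in('unit','gate','grip_mid','fuse_cap','plug','meter','tape','pliers','cutters','screwdriver'):
        for r in bot.regions_of(c,l)[:2]:
            q=X[r['pixels']&(d>0)]
            if len(q): print(c,l,round(r['conf'],2),r['point'],len(q),np.median(q,0).round(3),np.percentile(q,2,axis=0).round(3),np.percentile(q,98,axis=0).round(3))
    cv2.imwrite(f'pics/{c}0.png',cv2.cvtColor(p,cv2.COLOR_RGB2BGR))
print(bot.get_obs())
E
```

```text
scene unit 0.62 [184.3, 217.4] 4814 [ 0.588 -0.068  0.094] [ 0.445 -0.208  0.018] [0.671 0.062 0.163]
scene gate 0.62 [179.9, 218.5] 4960 [ 0.588 -0.068  0.094] [ 0.444 -0.21   0.015] [0.671 0.062 0.161]
scene grip_mid 0.71 [199.9, 282.3] 1105 [0.6   0.148 0.038] [0.495 0.101 0.01 ] [0.666 0.194 0.049]
scene grip_mid 0.55 [162.7, 222.4] 205 [ 0.557 -0.044  0.16 ] [ 0.535 -0.064  0.107] [ 0.563 -0.026  0.182]
scene fuse_cap 0.62 [162.2, 220.4] 210 [ 0.557 -0.045  0.157] [ 0.497 -0.075  0.098] [ 0.563 -0.027  0.182]
scene fuse_cap 0.56 [195.3, 239.0] 115 [0.649 0.003 0.108] [ 0.621 -0.014  0.094] [0.657 0.017 0.124]
scene plug 0.53 [149.4, 192.4] 84 [ 0.448 -0.156  0.116] [ 0.428 -0.172  0.096] [ 0.454 -0.145  0.129]
scene meter 0.62 [192.6, 236.1] 81 [0.649 0.003 0.113] [ 0.632 -0.011  0.102] [0.656 0.014 0.124]
scene tape 0.85 [217.8, 327.5] 428 [0.634 0.289 0.018] [0.585 0.245 0.001] [0.671 0.33  0.022]
scene tape 0.35 [162.9, 218.7] 208 [ 0.557 -0.044  0.16 ] [ 0.534 -0.064  0.1  ] [ 0.563 -0.026  0.182]
scene pliers 0.63 [175.7, 173.0] 241 [ 0.487 -0.27   0.014] [ 0.389 -0.288 -0.
[... 1422 characters left out ...]
2 ] [ 0.662 -0.244 -0.001] [ 0.711 -0.102  0.026]
{'time': 1.1, 'q': array([ 7.60890192e+01,  4.97804566e+00,  1.00778448e+01,  9.51001010e+01,
       -2.22853400e-03,  8.99993892e+01]), 'qd': array([ 0.08539981, -0.03338835, -0.12087058, -0.06411127,  0.08453046,
       -0.04753867]), 'joint_efforts': array([-8.80879252e-04, -5.20116556e+01,  4.64860117e+01,  1.95047105e-03,
       -1.06331904e-04,  2.15718387e-06]), 'ee_pos': array([0.13223581, 0.53385521, 0.23128903]), 'tcp_rot': array([-9.00022285e+01,  3.01875558e-04,  7.60896300e+01]), 'wrist_force': array([-0.54311339,  0.10446346,  0.80874933]), 'torque': array([-0.00615679,  0.04749559,  0.00949492]), 'opening': 0.08552341108023447}
```

```bash
ls pics
```

```text
scene0.png
top0.png
```

View pics/scene0.png

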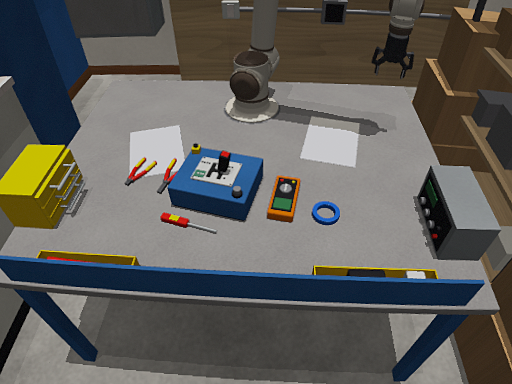

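View pics/top0.png

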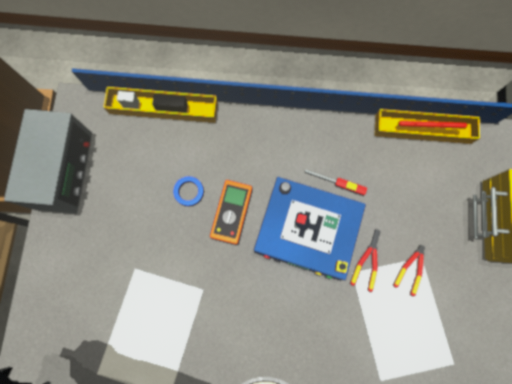

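The scene view shows the unit at about (217,180) with its lever, the plug at (196,148) and the fuse cap at (237,191). The top view shows the lever at (302,218), near the middle of the left lane, and the green patch at (330,220). Next I'll fit the unit pose and the lever.

```bash
python3 - <<'E'
from h import *
for c in('top','scene'):
    X=np.load(c+'X.npy');P=np.load(c+'P.npy').astype(int)
    ok=(X[...,2]>.085)&(X[...,2]<.106)&(X[...,0]>.35)&(X[...,0]<.75)&(abs(X[...,1]+.075)<.2)
    q=X[ok][:,:2].astype(np.float32)
    r=cv2.minAreaRect(q*1000);print(c,'rect',r)
    (cx,cy),(w,h),a=r
    # choose the x axis near world x
    for cand in (a,a+90,a-90,a-180):
        if abs(cand)<=30: yaw=np.radians(cand); break
    print('yaw',yaw)
    R=np.array([[np.cos(yaw),-np.sin(yaw)],[np.sin(yaw),np.cos(yaw)]])
    top=(X[...,2]>.150)&(abs(X[...,0]-.54)<.08)&(abs(X[...,1]+.06)<.1)
    t=X[top];u=(t[:,:2]-np.array([cx,cy])/1000)@R
    print(len(t),np.percentile(np.c_[u,t[:,2]],[2,50,98],axis=0).round(4).tolist())
    tt=t[:,2]>.172; print('top face',u[tt].mean(0),np.percentile(u[tt],[3,97],axis=0).round(4).tolist(),np.median(t[tt][:,2]))
    g=ok&(X[...,2]>.09)&(P.min(-1)>150);print('white',cv2.minAreaRect((X[g][:,:2]*1000).astype(np.float32)))
p=np.load('topP.npy').astype(np.uint8)[165:295,240:390]
cv2.imwrite('pics/top1.png',cv2.cvtColor(cv2.resize(p,None,fx=5,fy=4.6,interpolation=cv2.INTER_CUBIC),cv2.COLOR_RGB2BGR))
E
```

```text
top rect ((539.7244873046875, -77.92640686035156), (260.3019714355469, 220.5435333251953), 77.27396392822266)
yaw -0.22211123018008008
175 [[-0.0177, 0.0146, 0.1539], [-0.0039, 0.0331, 0.1769], [0.012, 0.049, 0.1818]]
top face [-0.00266857  0.03367389] [[-0.0167, 0.0197], [0.012, 0.0481]] 0.17752873656845536
white ((541.1095581054688, -78.30757904052734), (142.03421020507812, 113.15050506591797), 77.23393249511719)
scene rect ((540.373779296875, -74.89517211914062), (259.0058288574219, 226.49449157714844), 77.33395385742188)
yaw -0.22106420839751542
126 [[-0.0145, 0.02, 0.1514], [0.0097, 0.0359, 0.1747], [0.0144, 0.0509, 0.1825]]
top face [0.00154093 0.03669086] [[-0.0149, 0.0232], [0.0143, 0.0504]] 0.17828863899377073
white ((533.376220703125, -103.18236541748047), (198.25416564941406, 112.20458221435547), 76.36376190185547)
```

View pics/top1.png

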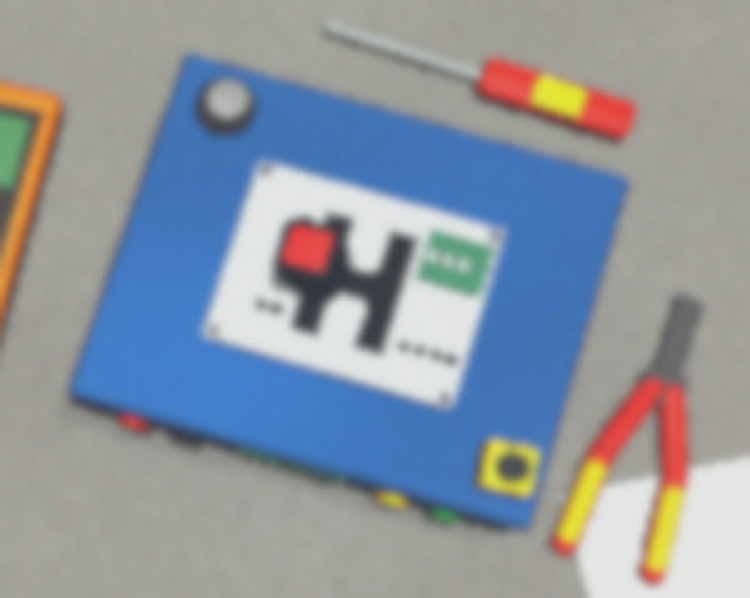

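The unit is at about (0.540, -0.077) with a yaw of -0.222 rad. Its measured size (260 x 220 mm) and grip top (0.178 m, y +35 mm) agree with the given data. The lever is at across ≈ -0.2 and forward ≈ 0, so it already sits at the middle channel. The jaw axis is already about parallel to the unit's y axis. I'll close the fingers and travel to the left of the lever.

```bash
python3 -m jog '[[1,1.2,-1.5,0,0,0,0],[1,2.5,-3,0,0,0,0],[1,3.8,-4.6,0,0,0,0.24],[1,5.1,-6.1,0,0,0,0.24],[1,6.3,-7.6,0,0,0,0.24]]' 20
python3 -m jog '[[1,1.2,-1.5,0,0,0,0],[1,2.5,-3,0,0,0,0],[1,3.8,-4.6,0,0,0,0],[1,5.1,-6.1,0,0,0,0],[1,6.3,-7.6,0,0,0,0]]'
```

```text
time: 1.6
ee_pos: [0.2906, 0.3423, 0.2314]
tcp_rot: [-90.0, -0.0, 77.3]
wrist_force: [0.8, 1.5, -0.2]
opening: 0.0123
time: 2.1
ee_pos: [0.4483, 0.152, 0.2315]
tcp_rot: [-90.0, -0.0, 77.3]
wrist_force: [-0.0, 0.7, 0.2]
opening: 0.0001
```

```bash
python3 -m jog '[[1,1.2,-1.5,0,0,0,0],[1,2.5,-3,0,0,0,0],[1,3.7,-4.5,0,0,0,0],[1,4.5,-5.4,-0.8,0,0,0],[1,4.5,-5.4,-2.2,0,0,0]]'
python3 -m jog '[[1,0,0,-0.6,0,0,0],[1,0,0,-1.2,0,0,0],[1,0,0,-1.2,0,0,0]]'
python3 - <<'E'
from h import *
p,d=bot.camera('scene');cv2.imwrite('pics/s2.png',cv2.cvtColor(cv2.resize(p[110:230,150:310],None,fx=5,fy=5,interpolation=cv2.INTER_CUBIC),cv2.COLOR_RGB2BGR))
o=bot.get_obs();print(o['ee_pos'],o['wrist_force'])
E
```

```text
time: 2.6
ee_pos: [0.5626, 0.0159, 0.1769]
tcp_rot: [-90.2, -0.0, 77.1]
wrist_force: [-0.9, -0.2, -0.8]
opening: 0.0
time: 2.9
ee_pos: [0.5589, 0.0189, 0.1444]
tcp_rot: [-89.8, 0.0, 77.3]
wrist_force: [-1.3, -1.7, 0.5]
opening: 0.0001
[0.5593777  0.01902995 0.14598934] [ 0.61930186 -0.15519182  0.57454858]
```

View pics/s2.png

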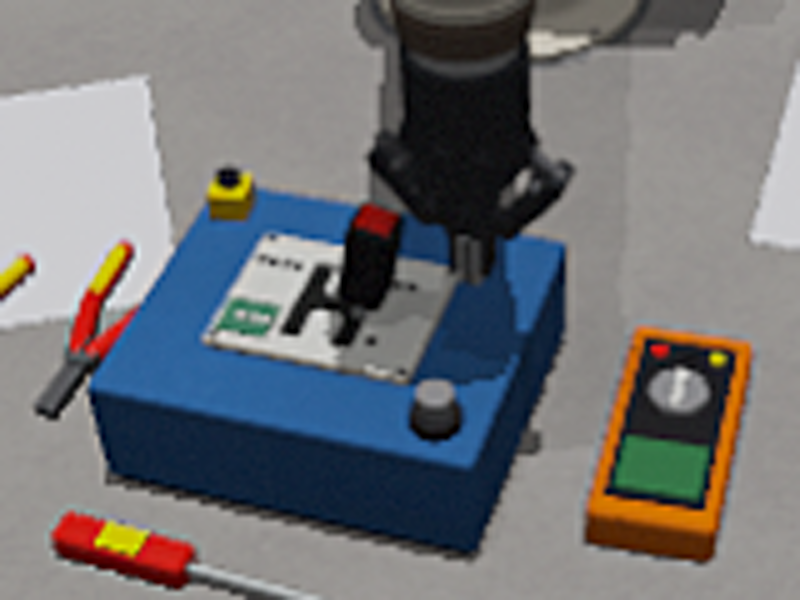

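The picture shows the shut fingers left of the lever at about (470,255), with the knuckles flaring out along the jaw axis at around the height of the lever's top. I'll rise and turn the hand by 90° so that only the narrow finger face meets the lever.

```bash
python3 -m jog '[[1,0,0,1.6,0,0,-1],[1,0,0,1.6,0,0,-2.7],[1,0,0,1.6,0,0,-4.4],[1,0,0,1.6,0,0,-6.1],[1,0,0,1.6,0,0,-7.8]]'
python3 -m jog '[[1,0,0,0,0,0,-1.7],[1,0,0,0,0,0,-3.4],[1,0,0,0,0,0,-5.1],[1,0,0,0,0,0,-6.8],[1,0,0,0,0,0,-8.5]]'
python3 -m jog '[[1,0,0,-0.6,0,0,-1.7],[1,0,0,-1.6,0,0,-1.7],[1,0,0,-1.6,0,0,-1.7]]'
```

```text
time: 3.45
ee_pos: [0.5602, 0.0192, 0.1882]
tcp_rot: [-90.1, -0.1, 38.0]
wrist_force: [0.8, 0.4, 0.7]
opening: 0.0001
time: 3.95
ee_pos: [0.5602, 0.0192, 0.1881]
tcp_rot: [-90.0, -0.1, -4.5]
wrist_force: [0.0, 0.2, -0.3]
opening: -0.0001
time: 4.25
ee_pos: [0.5589, 0.0191, 0.1449]
tcp_rot: [-90.0, 0.1, -12.7]
wrist_force: [-0.4, 0.1, -0.3]
opening: -0.0001
```

```bash
python3 -m jog '[[1,-0.02,-0.5,0,0,0,0],[1,-0.13,-1,0,0,0,0],[1,-0.2,-1.3,0,0,0,0],[1,-0.25,-1.55,0,0,0,0],[1,-0.31,-1.8,0,0,0,0]]'
python3 -m jog '[[1,-0.06,-0.25,0,0,0,0],[1,-0.11,-0.5,0,0,0,0],[1,-0.17,-0.75,0,0,0,0],[1,-0.23,-1,0,0,0,0],[1,-0.28,-1.25,0,0,0,0]]'
python3 - <<'E'
from h import *
p,d=bot.camera('scene');cv2.imwrite('pics/s3.png',cv2.cvtColor(cv2.resize(p[110:230,150:310],None,fx=5,fy=5,interpolation=cv2.INTER_CUBIC),cv2.COLOR_RGB2BGR))
o=bot.get_obs();print(o['ee_pos'],o['wrist_force'])
E
```

```text
time: 4.75
ee_pos: [0.5521, -0.0268, 0.147]
tcp_rot: [-90.0, -0.1, -12.7]
wrist_force: [0.8, 2.0, 2.5]
opening: 0.0003
time: 5.25
ee_pos: [0.5448, -0.0578, 0.1463]
tcp_rot: [-90.0, 0.0, -12.7]
wrist_force: [-1.1, 1.6, 1.8]
opening: -0.0001
[ 0.54464312 -0.05858951  0.14621416] [ 0.79930811 -0.06022102  0.05394321]
```

View pics/s3.png

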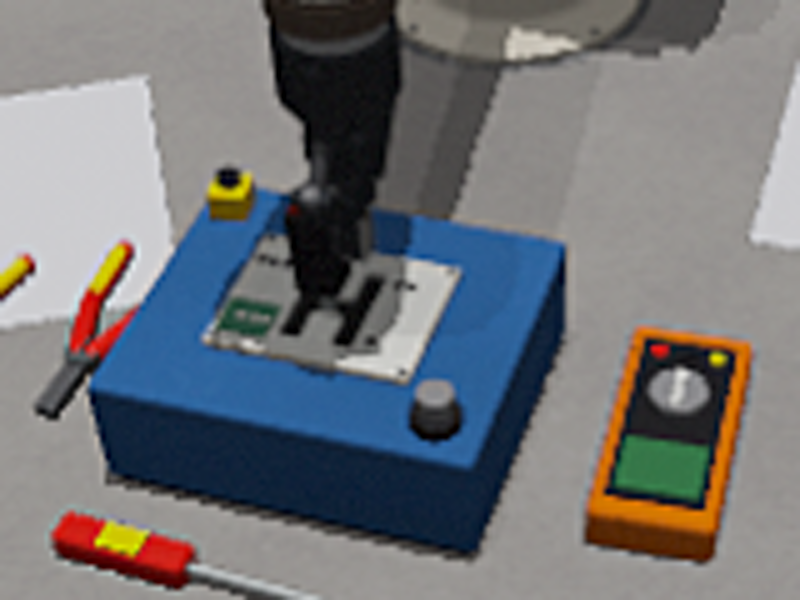

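The lever (about (320,250) in the crop) is crossing the middle channel ahead of the finger, with low force. About 20 mm remain.

```bash
python3 -m jog '[[1,-0.06,-0.25,0,0,0,0],[1,-0.11,-0.5,0,0,0,0],[1,-0.15,-0.65,0,0,0,0],[1,-0.17,-0.75,0,0,0,0],[1,-0.17,-0.75,0,0,0,0]]'
```

```text
time: 5.8
ee_pos: [0.5406, -0.0765, 0.1461]
tcp_rot: [-90.0, 0.0, -12.7]
wrist_force: [0.8, 0.9, 0.6]
opening: 0.0002
```

```bash
python3 -m jog '[[1,0.1,0.4,0,0,0,0],[1,0.2,0.8,0.5,0,0,0],[1,0.2,0.8,2.3,0,0,0.5],[1,0.2,0.8,3.6,0,0,2.2],[1,0.2,0.8,3.6,0,0,3.9]]'
python3 -m jog '[[1,-1,-0.5,0,0,0,1.7],[1,-2,-1,0,0,0,3.4],[1,-3,-1.5,0,0,0,5.1],[1,-3.3,-2,0,0,0,6.8],[1,-3.3,-2,0,0,0,8.5]]'
python3 -m jog '[[1,0,0,0,0,0,1.7],[1,0,0,0,0,0,3.4],[1,0,0,0,0,0,5.1],[1,0,0,0,0,0,5.6],[1,0,0,0,0,0,5.6]]'
python3 - <<'E'
from h import *
p,d=bot.camera('top');X=pts('top',d);s,c=-.2198,.9755
R=np.array([[c,-s],[s,c]])
o=bot.get_obs();print((o['ee_pos'][:2]-[.540,-.077])@R,o['ee_pos'],o['tcp_rot'])
q=X[(abs(X[...,2]-.165)<.02)];u=(q[:,:2]-[.540,-.077])@R
k=(abs(u[:,0])<.06)&(abs(u[:,1])<.07);t=q[k,2]>.17;print(k.sum(),u[k][t].mean(0),np.percentile(u[k][t],[3,97],axis=0))
cv2.imwrite('pics/t4.png',cv2.cvtColor(cv2.resize(p[165:295,240:390],None,fx=5,fy=4.6,interpolation=cv2.INTER_CUBIC),cv2.COLOR_RGB2BGR))
E
```

```text
time: 6.3
ee_pos: [0.5473, -0.0551, 0.2424]
tcp_rot: [-90.1, -0.4, 7.2]
wrist_force: [-0.7, 0.5, -0.4]
opening: -0.0
time: 6.8
ee_pos: [0.4626, -0.1063, 0.2379]
tcp_rot: [-90.1, -0.0, 49.6]
wrist_force: [0.5, 0.1, 0.5]
opening: -0.0001
time: 7.3
ee_pos: [0.4636, -0.1053, 0.2373]
tcp_rot: [-90.1, -0.0, 77.4]
wrist_force: [0.4, -0.5, 0.9]
opening: 0.0002
[-0.06831888 -0.04458498] [ 0.46354844 -0.10547865  0.23710516] [-9.00479992e+01 -5.28187229e-04  7.72612275e+01]
197 [-0.00228986 -0.02965827] [[-0.016957   -0.04452488]
 [ 0.01255074 -0.01605619]]
```

View pics/t4.png

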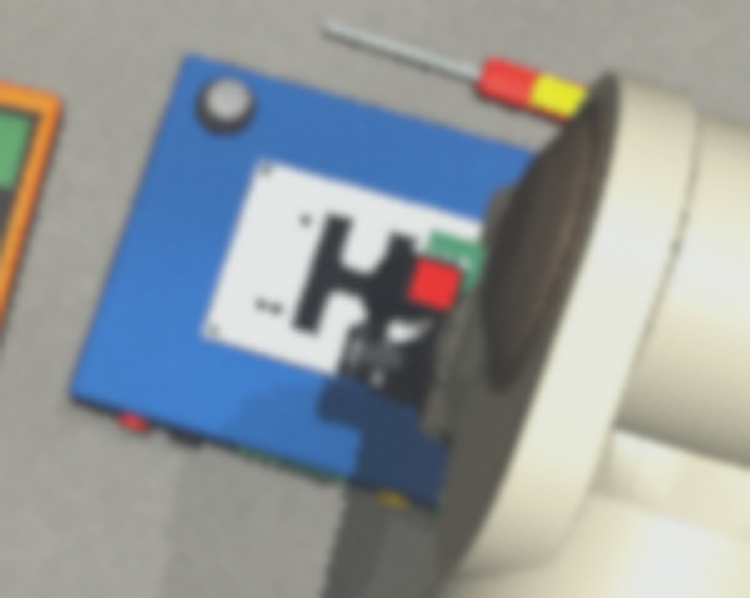

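The lever (red top at (435,285)) now stands in the right lane at the middle channel: top at unit y -30 mm, x -2 mm, across ≈ 0.17–0.2. Next I'll go down behind it and push forward.

```bash
python3 -m jog '[[1,0.44,0.5,0,0,0,0],[1,0.44,0.5,-1.2,0,0,0],[1,0.44,0.5,-2.6,0,0,0],[1,0.44,0.5,-3.6,0,0,0],[1,0.44,0.5,-3.6,0,0,0]]'
python3 -m jog '[[1,0.5,-0.11,0,0,0,0],[1,0.9,-0.2,0,0,0,0],[1,1.15,-0.26,0,0,0,0],[1,1.4,-0.32,0,0,0,0],[1,1.65,-0.37,0,0,0,0]]'
python3 -m jog '[[1,0.25,-0.06,0,0,0,0],[1,0.5,-0.11,0,0,0,0],[1,0.75,-0.17,0,0,0,0],[1,0.95,-0.21,0,0,0,0],[1,1.1,-0.25,0,0,0,0]]'
python3 - <<'E'
from h import *
p,d=bot.camera('scene');cv2.imwrite('pics/s5.png',cv2.cvtColor(cv2.resize(p[110:230,150:310],None,fx=5,fy=5,interpolation=cv2.INTER_CUBIC),cv2.COLOR_RGB2BGR))
o=bot.get_obs();s,c=-.2198,.9755;print((o['ee_pos'][:2]-[.540,-.077])@np.array([[c,-s],[s,c]]),o['ee_pos'],o['wrist_force'])
E
```

```text
time: 7.85
ee_pos: [0.4727, -0.0929, 0.1434]
tcp_rot: [-89.7, 0.0, 77.2]
wrist_force: [-0.6, -0.1, 0.1]
opening: -0.0001
time: 8.35
ee_pos: [0.5159, -0.103, 0.1467]
tcp_rot: [-90.0, 0.0, 77.3]
wrist_force: [-1.1, 0.2, 1.4]
opening: -0.0003
time: 8.85
ee_pos: [0.5433, -0.1092, 0.146]
tcp_rot: [-90.0, -0.0, 77.3]
wrist_force: [-0.5, 0.9, 0.0]
opening: 0.0
[ 0.01064121 -0.03069769] [ 0.54363346 -0.10928737  0.14596769] [-1.64716726 -0.5965874  -0.17015194]
```

View pics/s5.png

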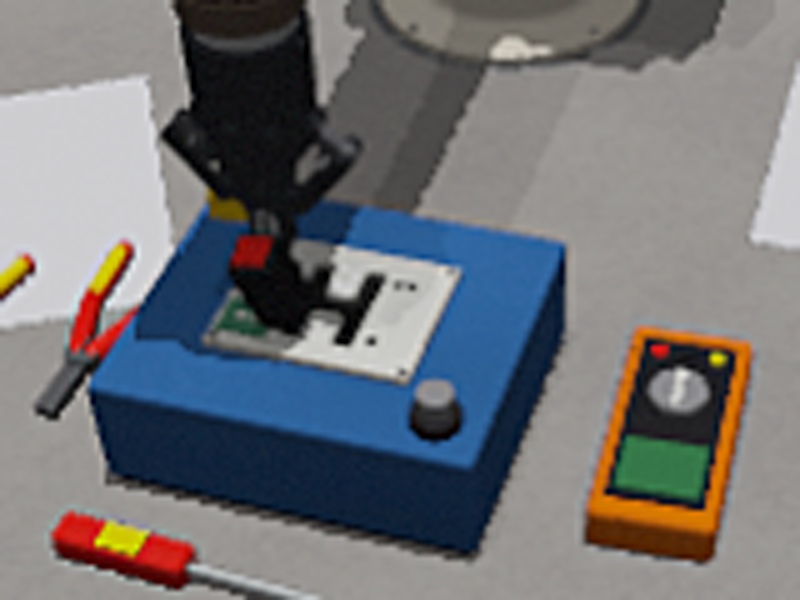

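The lever tilts forward in the right lane. I'll push on in small steps until the stop shows in the force.

```bash
python3 -m jog '[[1,0.1,-0.02,0,0,0,0],[1,0.2,-0.04,0,0,0,0],[1,0.25,-0.05,0,0,0,0],[1,0.25,-0.05,0,0,0,0]]'
python3 -m jog '[[1,0.05,-0.01,0,0,0,0],[1,0.1,-0.02,0,0,0,0],[1,0.1,-0.02,0,0,0,0]]'
```

```text
time: 9.3
ee_pos: [0.5493, -0.1104, 0.1463]
tcp_rot: [-90.0, 0.0, 77.3]
wrist_force: [-0.3, -0.3, -0.8]
opening: -0.0001
time: 9.6
ee_pos: [0.5518, -0.1109, 0.1463]
tcp_rot: [-90.0, 0.0, 77.3]
wrist_force: [0.0, 0.1, 0.8]
opening: 0.0001
```

```bash
python3 -m jog '[[1,0.05,-0.01,0,0,0,0],[1,0.1,-0.02,0,0,0,0],[1,0.1,-0.02,0,0,0,0]]'
python3 -m jog '[[1,0.05,-0.01,0,0,0,0],[1,0.1,-0.02,0,0,0,0],[1,0.1,-0.02,0,0,0,0]]'
```

```text
time: 9.9
ee_pos: [0.5544, -0.1114, 0.1463]
tcp_rot: [-90.0, 0.0, 77.3]
wrist_force: [-0.4, -0.1, -0.1]
opening: 0.0004
time: 10.2
ee_pos: [0.5567, -0.1119, 0.1462]
tcp_rot: [-90.0, 0.0, 77.3]
wrist_force: [-2.0, 0.9, -0.1]
opening: -0.0003
```

```bash
python3 -m jog '[[1,0.05,-0.01,0,0,0,0],[1,0.1,-0.02,0,0,0,0],[1,0.1,-0.02,0,0,0,0]]'
python3 -m jog '[[1,0.05,-0.01,0,0,0,0],[1,0.1,-0.02,0,0,0,0],[1,0.1,-0.02,0,0,0,0]]'
python3 - <<'E'
from h import *
p,d=bot.camera('scene');X=pts('scene',d);s,c=-.2198,.9755;R=np.array([[c,-s],[s,c]])
P=p.astype(int);red=(P[...,0]>110)&(P[...,1]<60)&(X[...,2]>.14)&(abs(X[...,0]-.58)<.1)&(abs(X[...,1]+.1)<.1)
q=X[red];u=(q[:,:2]-[.540,-.077])@R;print(len(q),np.percentile(np.c_[u,q[:,2]],[3,50,97],axis=0).round(4))
cv2.imwrite('pics/s6.png',cv2.cvtColor(cv2.resize(p[130:190,170:250],None,fx=9,fy=9,interpolation=cv2.INTER_CUBIC),cv2.COLOR_RGB2BGR))
E
```

```text
time: 10.5
ee_pos: [0.5589, -0.1123, 0.1459]
tcp_rot: [-89.9, 0.0, 77.3]
wrist_force: [-5.6, 0.7, -1.2]
opening: 0.0
time: 10.8
ee_pos: [0.5609, -0.1127, 0.1457]
tcp_rot: [-89.9, 0.0, 77.3]
wrist_force: [-6.9, 2.2, -1.6]
opening: 0.0002
29 [[ 0.0536 -0.0368  0.1644]
 [ 0.0612 -0.0263  0.1697]
 [ 0.0677 -0.0169  0.1741]]
```

View pics/s6.png

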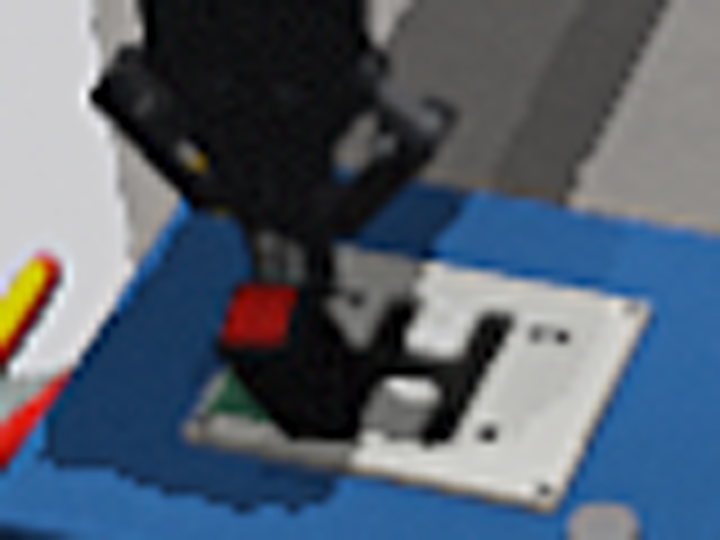

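The red top sits at unit x ≈ 0.06 (0.056 expected at the stop), and the force is now 7 N against 1–2 N of friction, so the lever is on the stop. I'll give one last nudge, then retreat and check.

```bash
python3 -m jog '[[1,0.1,-0.02,0,0,0,0],[1,0.15,-0.03,0,0,0,0],[1,0.15,-0.03,0,0,0,0]]'
python3 -m jog '[[1,-0.5,0.11,0,0,0,0],[1,-1.3,0.29,0,0,0,0],[1,-2,0.45,0.4,0,0,0],[1,-2,0.45,2,0,0,0],[1,-2,0.45,3.6,0,0,0]]'
python3 -m jog '[[1,-0.5,1.5,0,0,0,0],[1,-1,3.3,0,0,0,0],[1,-1.5,5,0,0,0,0],[1,-2,7,0,0,0,0],[1,-2,9,0,0,0,0]]'
python3 - <<'E'
from h import *
s,c=-.2198,.9755;R=np.array([[c,-s],[s,c]])
for cam in('top','scene'):
    p,d=bot.camera(cam);X=pts(cam,d)
    q=X[X[...,2]>.15];u=(q[:,:2]-[.540,-.077])@R;k=(abs(u[:,0]-.05)<.06)&(abs(u[:,1])<.07)
    P=p.astype(int);red=(P[...,0]>110)&(P[...,1]<60)&(X[...,2]>.14)&(abs(X[...,0]-.58)<.1)&(abs(X[...,1]+.1)<.1)
    q=X[red];u=(q[:,:2]-[.540,-.077])@R;print(cam,len(q),np.percentile(np.c_[u,q[:,2]],[3,50,97],axis=0).round(4).tolist(),u.mean(0))
    for l in('fuse_cap','plug','meter','tape','pliers','cutters','screwdriver'):
        for r in bot.regions_of(cam,l)[:1]:
            q=X[r['pixels']&(d>0)];print(l,np.median(q,0).round(3))
    if cam=='top':cv2.imwrite('pics/t7.png',cv2.cvtColor(cv2.resize(p[165:295,240:390],None,fx=5,fy=4.6,interpolation=cv2.INTER_CUBIC),cv2.COLOR_RGB2BGR))
E
```

```text
time: 11.15
ee_pos: [0.564, -0.1133, 0.1454]
tcp_rot: [-89.8, 0.0, 77.3]
wrist_force: [-9.8, 2.2, -1.1]
opening: -0.0002
time: 11.65
ee_pos: [0.515, -0.1023, 0.2372]
tcp_rot: [-90.0, 0.0, 77.3]
wrist_force: [2.1, 0.3, -0.0]
opening: 0.0
time: 12.15
ee_pos: [0.465, 0.1227, 0.2375]
tcp_rot: [-90.2, -0.1, 77.2]
wrist_force: [1.7, -0.1, 0.2]
opening: 0.0001
top 63 [[0.0454, -0.0404, 0.1651], [0.0552, -0.0297, 0.1705], [0.0652, -0.0198, 0.1745]] [ 0.05532032 -0.03001098]
fuse_cap [0.636 0.001 0.115]
plug [ 0.436 -0.161  0.117]
tape [0.663 0.286 0.018]
pliers [ 0.459 -0.269  0.014]
cutters [ 0.459 -0.394  0.014]
screwdriver [ 0.685 -0.186  0.019]
scene 47 [[0.0458, -0.0387, 0.164], [0.0568, -0.028, 0.169], [0.0662, -0.0176, 0.175]] [ 0.05675311 -0.02778236]
fuse_cap [0.648 0.003 0.11 ]
plug [ 0.448 -0.156  0.116]
meter [0.597 0.148 0.038]
tape [0.632 0.284 0.018]
pliers [ 0.5   -0.272  0.014]
cutters [ 0.464 -0.389  0.013]
screwdriver [ 0.695 -0.176  0.019]
```

View pics/t7.png

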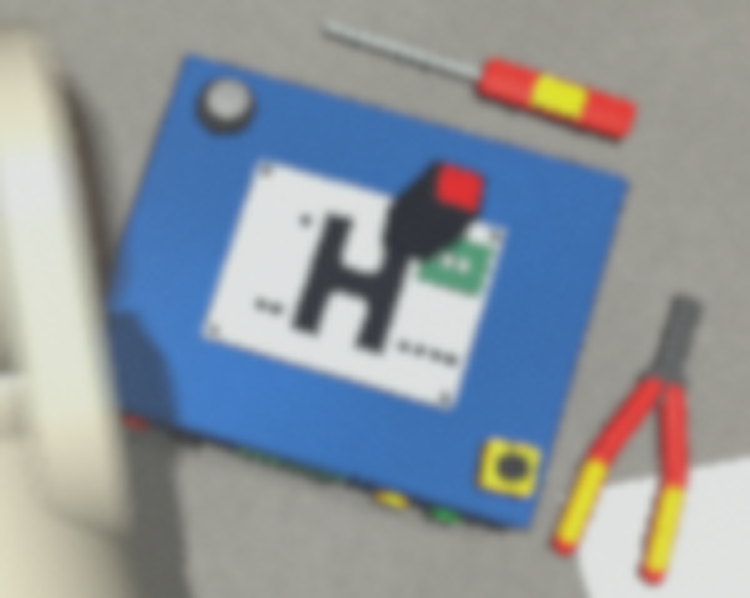

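The top view shows the lever home in the far right slot, red top at (460,187), with the bystanders where they were. The forward tilt is about atan(0.055/0.1635) = 0.33 rad. Handing in.

```bash
python3 -m jog '[[1,0,0,0,0,0,0],[1,0,0,0,0,0,0],[1,0,0,0,0,0,0]]' && python3 -c "
from workcell import bot
print(bot.job_done())"
```

```text
time: 13.25
ee_pos: [0.4655, 0.1212, 0.2363]
tcp_rot: [-90.0, 0.0, 77.3]
wrist_force: [0.0, 0.3, -0.3]
opening: 0.0001
the job is handed in; nothing more can be done
None
```

The lever is in the third slot and the job is handed in at about 13 s; no verdict was reported. With the fingers shut, I pushed the lever across the middle channel into the right-hand lane. I then pushed it forward from behind until the force rose to about 10 N at the stop, and moved the hand clear.

**Lever:** Both cameras put the lever's top at x of about +55 to +57 mm and y of about −28 to −30 mm in the unit's frame. That gives forward of about 0.33 rad and across of about 0.17–0.18 rad, above the 0.285 and 0.12 limits. The wrist force was back to about zero.

**Loose things:** In the cropped top view the fuse cap, plug, pliers and screwdriver look unmoved.
- **Measured:** The fuse cap, plug, cutters and screwdriver are within 13 mm of their first readings in both cameras.
- **Disagreed:** Two network readings differed by more than 25 mm from the first picture: the tape by 34 mm in the top camera, and the pliers by 13 mm in the scene camera. The tape matched within 5 mm in the scene camera, and the pliers matched within 7 mm in the top camera. I put these down to changes in what was visible, because the robot went near neither.
- **Not confirmed:** The top camera did not find the meter in the last check. The scene camera put it within 3 mm of its first point, though that first point was reported under another name.

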